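# Hold a cupboard door at its jamb with the hinge knuckles in line

## Task

Lift the small cupboard door up out of the door buck and bring it to the cupboard on the bench, standing open square to the cupboard's front. Ease its hinge knuckle in between the two knuckles on the jamb, without banging it, until the three holes line up for the pin, and finish while still holding it there: keep the grip, steady and upright, with your gripper alone carrying the door and its knuckle hanging free of the jamb's leaf and knuckles, so that I can drop the pin in. Leave the pin, the hammer and the bowl where they are.

Things in the scene. Friction and masses are not known exactly. Their poses are not given: they have to be found in the camera images.
- door: Loose cupboard door standing in the buck: pale wooden panel 170 mm wide (x), 16 thick (y), 200 high (z), about 0.42 kg. Origin: middle of its lower edge. +x is the hinge edge; on its -y face is a steel leaf 3 mm thick, the last 32 mm to the hinge edge, heights 43-157 mm. A dark knob (24 mm across, 24 proud) is on its +y face at x -62, z 100. The top 40 mm is bare on both faces.
- door_knuckle (a point): Centre of the door's one knuckle, a steel tube of 16 mm outside diameter, 34 mm long, with a 9 mm hole along the door's z, standing out past the hinge edge: in the door's frame at x +97, y -12, z +100 mm. Has the door's axes.
- door_grip (a point): Point in the middle of the door's top edge, above its centre of mass (x +17, y 0, z +200 mm in the door's frame): pinched here across the 16 mm thickness, the door hangs in balance.
- cupboard: Fixed pale wooden carcass, 170 mm wide, 120 deep, no back or door, on two 30 mm battens, top 230 mm above the bench. Origin: on the bench under the hinge axis. Front faces -x; the jamb's front is at x +4 mm, its outer side at y -12, all the rest lies to -y of it. When the knuckles are in line and the door is square to the front, the door has the cupboard's yaw and its origin is at x -97, y +12, z +30 mm here.
- gap_centre (a point): Where the centre of the door's knuckle belongs: on the vertical hole axis, 130 mm above the bench, mid-gap between the jamb's two knuckles (16 mm outside diameter, 9 mm hole, at heights 73-110 and 150-187 mm; gap 40 mm). Has the cupboard's axes. The way in from -x is open; seated, the door's knuckle is 3 mm clear above and below, 4 mm from the jamb.
- buck: Fixed door buck: wooden stand, base 150 x 120 mm, 12 thick, and two cheeks 130 mm long and up to 45 mm above the bench that leave a slot 22 mm wide along its x. The door stands lengthwise on the slot's floor, 12 mm above the bench; it is out of the slot when raised 35 mm. Origin: on the bench on the slot's centre line, 105 mm to +x of the stand's middle.
- pin: Bystander: the hinge pin, a loose 8 mm steel rod about 115 mm long with a bent head and a tapered nose, lying on top of the cupboard. Origin: under the middle of the rod.
- hammer: Bystander: a loose hammer lying on the bench, to the left. Origin: under its middle.
- bowl: Bystander: a loose turned wooden bowl, 124 mm across, 60 mm high, on the bench, to the right. Origin: the centre of its underside.
Mind the look-alikes: they are no part of the job. Of the things shaped like the cupboard, the wooden one is meant. Leave any purple or turquoise look-alike of the buck alone.

How it is judged:
By the outcome, as a careful person would: the job done as asked, in the order asked, and still so for the second after the job is handed in, while the arm keeps its last pose, push and grip.
It also fails if it takes over 54 s, if anything falls off the work surface, if the arm or the gripper's body presses on something with over 40 N, if the wrist force passes 120 N, or if a joint passes its speed limit or range.

## Robot

A 6-joint arm with a two-finger parallel gripper is mounted at the origin on the work surface. World frame = base frame: x ahead of the robot, y to its left, z up, the work surface at z = 0. Lengths are in m, angles in degrees, forces in N, time in s.
With the tool pointing down it reaches from about 0.25 to 0.725 m from the base axis. Payload 9.7 kg.
Tool frame: the origin (TCP) lies midway between the tips of the shut fingers; the grasp point (between the pads) lies 19 mm behind it; z points along the fingers, y is the line along which they close (so a half turn about z gives the same grasp; the last joint's range is limited). The gripper opens to 85 mm and grips with 20 to 120 N. Pads are 22 mm wide; open, the fingers measure 114 mm over their backs; the gripper's body (76 mm by 85 mm) begins 54 mm behind the grasp point. The pads swing forward as they close: fully open they stand 13 mm farther back than shut.
Start: joints at [65.833, 4.979, 10.078, 95.1, 0, 90], TCP at [0.225, 0.502, 0.231] pointing down, gripper open.
Joint ranges: [-179.16, 179.16], [-48.56, 103.87], [-65.8, 70.77], [-126.05, 130.52], [-82.76, 87.17], [-180, 180]. Speed limits (degrees/s): [127.2, 127.2, 147.25, 180, 180, 180].

## Interface

Orientations are given as [roll, pitch, yaw] about the fixed x, y, z axes, in that order (R = Rz(yaw) Ry(pitch) Rx(roll)).
In Python, from workcell import bot gives the robot as it stands.
- The arm moves only by the shell command python3 -m crank 'ROWS' [FORCE]. ROWS is JSON, a list of rows, each an object with "gripper": the finger opening in mm, from 0 to 85.4; "travel": the shift along the tool's x, y, z in mm, a list of three; "twist": the turn, a rotation vector about the tool's x, y, z in rad, a list of three. In form: [{"gripper": gripper, "travel": [tx, ty, tz], "twist": [rx, ry, rz]}, ...]. A call has 1 to 12 rows; each row shifts and turns the commanded pose from where the row before left it, along the tool's axes as they then stand; what a row does not reach is not made up. A row lasts 1/8 s, in which the tool goes at most 62.5 mm and 10.7 degrees, less where a joint would pass 70% of its speed; a pose out of reach is approached as far as the arm can. A call is refused whole if a number of a shift passes 62.5 or a number of a turn 0.188, either way. A call with a gripper value outside its range is refused whole. The fingers move at their own pace and stop on an object; FORCE is the grip in N (left out, the last holds). Time passes only in rows, so rows that do not move let the fingers close. It gives the time, the measured TCP pose, the force, the opening and the grip force at its end, in the units of the state.
- bot.get_obs(): the state, without advancing time (a new reading comes with each control period).
- bot.camera(name): name is "scene" or "side" or "wrist"; returns the picture (400x640x3 uint8, red, green, blue); there is no depth.
- bot.calibration(name): a dict with "vfov" (degrees; the focal length in pixels is half the picture's height over the tangent of half this angle, whatever the lens; pixels are square), "cx", "cy" (the principal point, pixels), "camera_from_world" (4x4, takes a point from world to camera coordinates). Camera axes: x right, y down, z forward; pixel columns grow to the right and rows downward; lengths in m; the calibration is good to about 2 mm. A picture is of the moment at which its call begins: read the wrist's pose just before it. calibration takes no time and is no camera call; for the wrist camera it gives the pose at the moment of the call.
- bot.job_done(): hands the job in; it is judged then, once.
The state is a dict: "time": time; "q": joint angles; "qd": joint speeds; "joint_efforts": joint torques, N m; "ee_pos": TCP position; "tcp_rot": TCP orientation; "wrist_force": force on the tool from outside, world axes, zero at the start; "torque": the same for the moment, N m; "opening": finger opening in m; "grasp_force": force on a finger pad.
Only numpy, scipy, OpenCV 4.12 (cv2) and the standard library are available. Lean on these libraries where they do the work, as an engineer would, in place of code of your own. Each camera call takes 0.05 s, during which the arm holds its last target. There are 200 camera calls.

## Working session

There is one attempt and no reset: what is moved stays moved. The work goes in short steps, Python scripts to look and compute and a shell command to move; the robot and the scene stay as the last step left them, time stands still between calls to the robot, and variables do not carry over. Pictures are saved under pics/ and viewed, at most 10 in all, crops included, and the job is handed in when it is done.

```bash
mkdir -p pics
cat > h.py <<'E'
import numpy as np,cv2
from workcell import bot
def snap(n,f):
    c=bot.calibration(n);im=bot.camera(n);cv2.imwrite('pics/'+f,im[:,:,::-1]);np.savez('pics/'+f+'.npz',vfov=c['vfov'],cx=c['cx'],cy=c['cy'],T=np.array(c['camera_from_world']));return im
def ray(f,u,v):
    c=np.load('pics/'+f+'.npz');F=200/np.tan(np.radians(c['vfov']/2));T=c['T']
    d=T[:3,:3].T@np.array([(u-c['cx'])/F,(v-c['cy'])/F,1]);return -T[:3,:3].T@T[:3,3],d/np.linalg.norm(d)
def onz(f,u,v,z):
    o,d=ray(f,u,v);return o+d*(z-o[2])/d[2]
def tri(*r):
    A=0;b=0
    for f,u,v in r:
        o,d=ray(f,u,v);P=np.eye(3)-np.outer(d,d);A=A+P;b=b+P@o
    x=np.linalg.solve(A,b);return x,[float(np.linalg.norm((np.eye(3)-np.outer(d,d))@(x-o))) for o,d in (ray(*q) for q in r)]
def proj(f,p):
    c=np.load('pics/'+f+'.npz');F=200/np.tan(np.radians(c['vfov']/2));q=c['T']@np.r_[p,1];return c['cx']+F*q[0]/q[2],c['cy']+F*q[1]/q[2]
E
python3 - <<'E'
from h import *
for n in ('scene','side','wrist'):
    snap(n,n+'0.png');c=bot.calibration(n);print(n,c['vfov'],c['cx'],c['cy'],np.round(c['camera_from_world'],3).tolist(), [k for k in c])
print(bot.get_obs())
a=[cv2.imread(f'pics/{n}0.png') for n in('scene','side')]
E
```

```text
scene 43.955330620566954 327.356034721384 198.09229222864704 [[0.34, 0.94, -0.012, -0.172], [0.812, -0.3, -0.5, -0.329], [-0.474, 0.16, -0.866, 1.793], [0.0, 0.0, 0.0, 1.0]] ['vfov', 'cx', 'cy', 'camera_from_world']
side 44.088324495957174 321.4596159039864 201.5343454705174 [[-0.851, -0.525, 0.006, 0.439], [-0.364, 0.582, -0.727, 0.293], [0.378, -0.621, -0.686, 1.351], [0.0, 0.0, 0.0, 1.0]] ['vfov', 'cx', 'cy', 'camera_from_world']
wrist 63.43693616531701 319.8386152018274 196.72611967049403 [[0.41, 0.912, -0.001, -0.548], [0.863, -0.388, 0.322, -0.04], [0.294, -0.133, -0.947, 0.381], [0.0, 0.0, 0.0, 1.0]] ['vfov', 'cx', 'cy', 'camera_from_world']
{'time': 0.15, 'q': array([ 6.58336454e+01,  5.00465071e+00,  1.00453407e+01,  9.51025080e+01,
       -5.48497695e-04,  9.00016277e+01]), 'qd': array([-0.08226635, -0.11471055,  0.18205562,  0.02809476, -0.11400406,
       -0.0239666 ]), 'joint_efforts': array([ 1.28176151e-03, -5.20759749e+01,  4.65045905e+01,  1.38766223e-02,
        1.05944828e-04, -3.21323716e-05]), 'ee_pos': array([0.22508636, 0.50162082, 0.23074248]), 'tcp_rot': array([-1.79938182e+02,  5.50253596e-04,  1.55832018e+02]), 'wrist_force': array([ 0.23581336,  0.15407081, -0.37885123]), 'torque': array([-0.04557835, -0.01771503,  0.00102623]), 'grasp_force': 0.0, 'opening': 0.08536938732101036}
```

View pics/scene0.png

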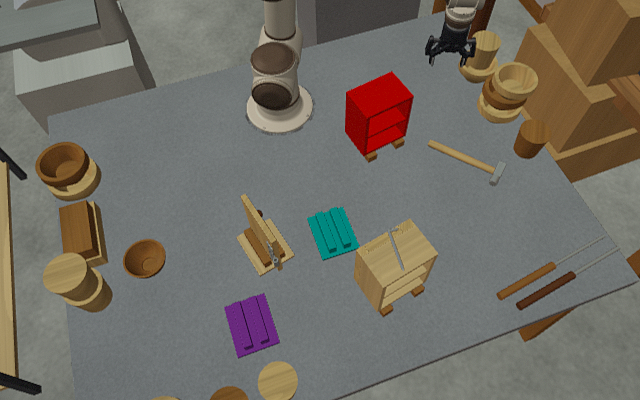

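View pics/side0.png

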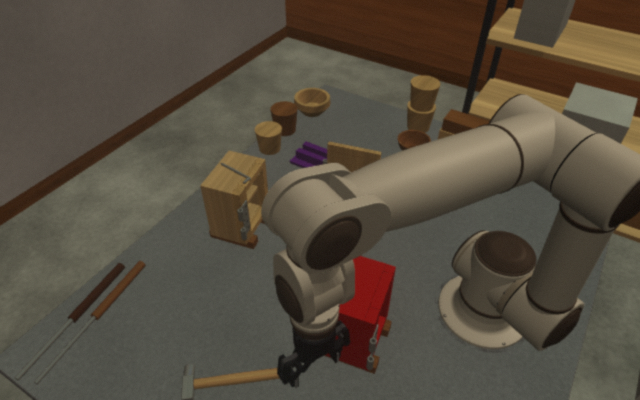

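Candidates in the scene picture: for the cupboard, the wooden one (396,265) and a red one (380,115). For the buck and door, the wooden stand with the pale door (262,235), turquoise (333,232) and purple (252,325). I choose the wooden cupboard and the wooden stand with its door, and check them in a close crop.

Run:
```python
from h import *
a=cv2.resize(cv2.imread('pics/scene0.png')[180:330,225:445],None,fx=3.6,fy=3.6,interpolation=cv2.INTER_CUBIC)
cv2.imwrite('pics/crop0.png',a[:600,:800])
for u,v,z in((267,250,.0),(262,232,.1),(396,250,.23),(386,308,0),(145,258,.03)):print(u,v,onz('scene0.png',u,v,z).round(3))
```

```text
267 250 [ 0.525 -0.203  0.   ]
262 232 [ 0.513 -0.202  0.1  ]
396 250 [0.746 0.101 0.23 ]
386 308 [0.817 0.066 0.   ]
145 258 [ 0.439 -0.551  0.03 ]
```

View pics/crop0.png

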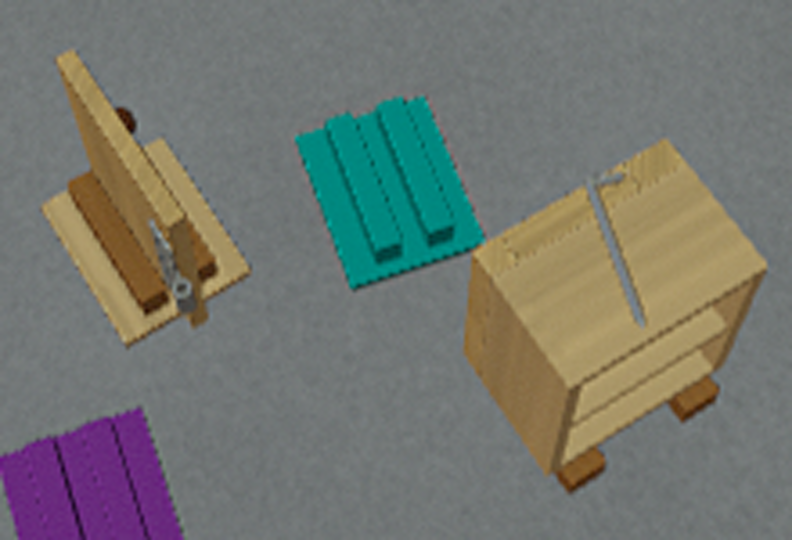

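The crop shows the wooden cupboard with the pin on top and its open back towards the camera. The door stands in the wooden buck, with its top edge running from (67,55) to (175,222) and the knuckle at (183,292). I compute the corners next.

Run:
```python
from h import *
f=lambda a,b:(a/3.6+225,b/3.6+180)
P=[onz('scene0.png',*f(*p),.23) for p in((478,257),(668,142),(766,265),(570,388))]
for p in P:print('cup',p.round(3), [round(x) for x in proj('side0.png',p)])
for i in range(4):
    d=P[(i+1)%4]-P[i];print(np.linalg.norm(d).round(3),np.degrees(np.arctan2(d[1],d[0])).round(1))
a=onz('scene0.png',*f(67,55),.212);b=onz('scene0.png',*f(177,222),.212);d=b-a
print('door',a.round(3),b.round(3),np.linalg.norm(d),np.degrees(np.arctan2(d[1],d[0])))
for p in (a,b):print([round(x) for x in proj('side0.png',p)])
```

```text
cup [0.717 0.009 0.23 ] [262, 158]
cup [0.679 0.172 0.23 ] [237, 194]
cup [0.792 0.196 0.23 ] [200, 184]
cup [0.828 0.032 0.23 ] [228, 149]
0.168 102.8
0.115 11.9
0.168 -77.7
0.113 -168.4
door [ 0.445 -0.221  0.212] [ 0.609 -0.182  0.212] 0.16806401524062717 13.236666310595014
[379, 152]
[327, 141]
```

Run:
```python
from h import *
a=cv2.imread('pics/side0.png')
c=cv2.resize(a[130:260,190:400],None,fx=3.8,fy=3.8,interpolation=cv2.INTER_CUBIC)
cv2.imwrite('pics/crop1.png',c)
```

```text
(no output)
```

View pics/crop1.png

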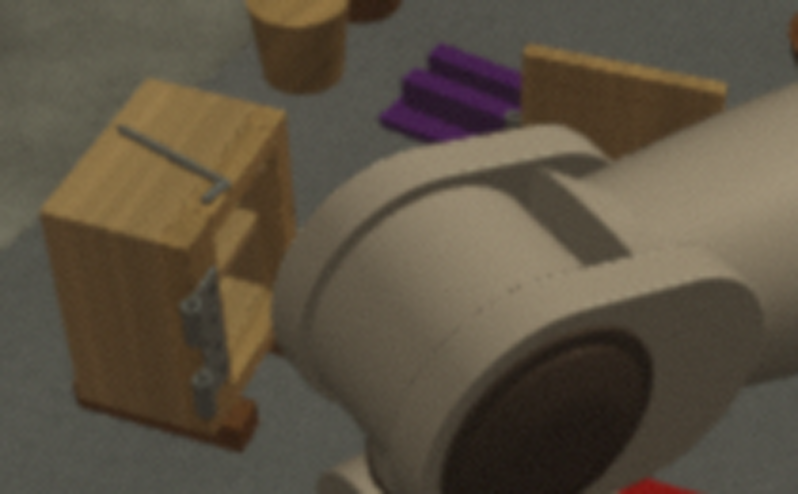

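The side crop confirms it: steel knuckles at crop (192,315) and (204,385) on the wooden cupboard's front left corner, and the door's top edge at (525,45)-(725,85). I start by raising the arm and turning it to see which way the last joint goes.

```bash
cat >> h.py <<'E'
from scipy.spatial.transform import Rotation as Ro
def plan(p,yaw,pitch=0,roll=180):
    o=bot.get_obs();R=Ro.from_euler('xyz',o['tcp_rot'],degrees=True);G=Ro.from_euler('xyz',[roll,pitch,yaw],degrees=True)
    print('t',round(o['time'],2),'pos',np.round(o['ee_pos'],4),'rot',np.round(o['tcp_rot'],2),'q',np.round(o['q'],1),'F',np.round(o['wrist_force'],1))
    print('travel(tool,mm)',np.round(1000*R.inv().apply(np.array(p)-o['ee_pos']),1),'twist',np.round((R.inv()*G).as_rotvec(),4))
E
python3 -m crank '[{"gripper":60,"travel":[0,0,-62],"twist":[0,0,0.18]},{"gripper":60,"travel":[0,0,-62],"twist":[0,0,0.18]},{"gripper":60,"travel":[0,0,-20],"twist":[0,0,0.18]}]'
python3 -c "
from h import *
plan([.565,.175,.37],12.5)"
```

```text
time: 0.52
ee_pos: [0.2252, 0.5019, 0.379]
tcp_rot: [179.8, -0.1, 124.6]
wrist_force: [-0.5, -0.0, -0.9]
opening: 0.0598
grasp_force: 0.0
t 0.53 pos [0.2252 0.5019 0.379 ] rot [ 1.7978e+02 -1.4000e-01  1.2455e+02] q [ 65.8  11.7  34.8 112.9   0.  121.3] F [-0.5 -0.  -0.9]
travel(tool,mm) [-462.    94.4    8.2] twist [ 2.0000e-04 -5.3000e-03  1.9557e+00]
```

```bash
python3 -c "
from h import *
plan([.62,.233,.37],192.5)"
```

```text
t 0.53 pos [0.2252 0.5019 0.379 ] rot [ 1.7978e+02 -1.4000e-01  1.2455e+02] q [ 65.8  11.7  34.8 112.9   0.  121.3] F [-0.5 -0.  -0.9]
travel(tool,mm) [-445.4  172.6    8.6] twist [ 4.8000e-03  2.0000e-04 -1.1859e+00]
```

```bash
python3 -m crank '[{"gripper":60,"travel":[-56,21.5,1],"twist":[0,0,0]},{"gripper":60,"travel":[-56,21.5,1],"twist":[0,0,0]},{"gripper":60,"travel":[-56,21.5,1],"twist":[0,0,0]},{"gripper":60,"travel":[-56,21.5,1],"twist":[0,0,0]},{"gripper":60,"travel":[-56,21.5,1],"twist":[0,0,0]},{"gripper":60,"travel":[-56,21.5,1],"twist":[0,0,0]},{"gripper":60,"travel":[-56,21.5,1],"twist":[0,0,0]},{"gripper":60,"travel":[-53,21.5,1],"twist":[0,0,0]}]'
python3 -m crank '[{"gripper":60,"travel":[0,0,0],"twist":[0,0,-0.17]},{"gripper":60,"travel":[0,0,0],"twist":[0,0,-0.17]},{"gripper":60,"travel":[0,0,0],"twist":[0,0,-0.17]},{"gripper":60,"travel":[0,0,0],"twist":[0,0,-0.17]},{"gripper":60,"travel":[0,0,0],"twist":[0,0,-0.17]},{"gripper":60,"travel":[0,0,0],"twist":[0,0,-0.17]},{"gripper":60,"travel":[0,0,0],"twist":[0,0,-0.16]},{"gripper":60,"travel":[0,0,0],"twist":[0,0,0]}]'
python3 -c "
from h import *
snap('wrist','wA.png')
plan([.646,.116,.37],192.5)"
```

```text
time: 1.52
ee_pos: [0.6221, 0.2337, 0.3672]
tcp_rot: [180.0, 0.0, 124.9]
wrist_force: [0.5, 1.0, 1.4]
opening: 0.0603
grasp_force: 0.0
time: 2.52
ee_pos: [0.6209, 0.2352, 0.3669]
tcp_rot: [-180.0, -0.0, -167.6]
wrist_force: [-0.7, -0.2, 0.7]
opening: 0.06
grasp_force: 0.0
t 2.58 pos [0.6208 0.2352 0.367 ] rot [-1.7999e+02 -3.0000e-02 -1.6770e+02] q [ 20.8  32.9  62.  119.1  -0.    8.4] F [-0.6 -0.3  0.3]
travel(tool,mm) [   0.8 -121.8   -3. ] twist [-0.0001 -0.0005 -0.0034]
```

View pics/wA.png

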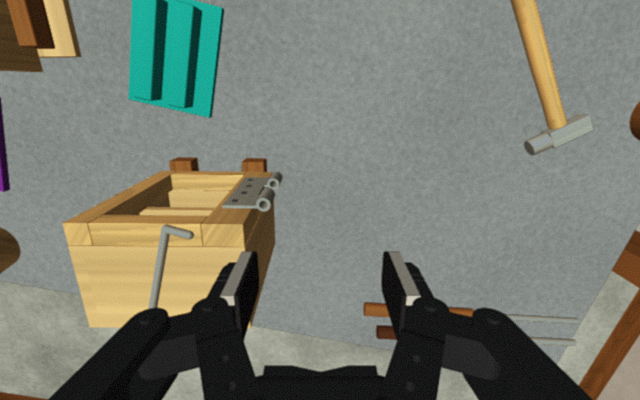

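The wrist picture shows the wooden cupboard, with its jamb leaf and two knuckles: the top ring of the upper one at about (264,204), the lower at (275,180). Second place for the stereo:

```bash
python3 -m crank '[{"gripper":60,"travel":[0,-60,0],"twist":[0,0,-0.003]},{"gripper":60,"travel":[0,-60,0],"twist":[0,0,0]},{"gripper":60,"travel":[0,0,0],"twist":[0,0,0]}]'
python3 -c "
from h import *
snap('wrist','wB.png')
x,_=tri(('wA.png',264,204),('wA.png',264,204.01)) if 0 else (onz('wA.png',264,204,.187),0)
u,v=proj('wB.png',x);print(x,u,v)
a=cv2.imread('pics/wA.png')[160:250,215:295];u,v=int(u),int(v)
b=cv2.imread('pics/wB.png')[v-44:v+46,u-60:u+20];print(u-60,v-44)
im=np.hstack([cv2.resize(k,None,fx=5,fy=5,interpolation=cv2.INTER_CUBIC) for k in(a,b)]);cv2.imwrite('pics/cAB.png',im)
plan([0.544,-0.198,.37],193)"
```

```text
time: 2.95
ee_pos: [0.6476, 0.1141, 0.3671]
tcp_rot: [-180.0, -0.0, -167.8]
wrist_force: [0.1, 0.4, -0.5]
opening: 0.0598
grasp_force: 0.0
[0.66581064 0.18357616 0.187     ] 381.182367841838 203.46805017671602
321 159
t 3.0 pos [0.6473 0.1161 0.3672] rot [ 1.8000e+02 -1.0000e-02 -1.6769e+02] q [ 10.2  31.2  59.4 118.2   0.   -2.1] F [ 0.1  1.2 -0.5]
travel(tool,mm) [ 167.9 -284.9   -2.8] twist [ 0.0001 -0.0002 -0.012 ]
```

View pics/cAB.png

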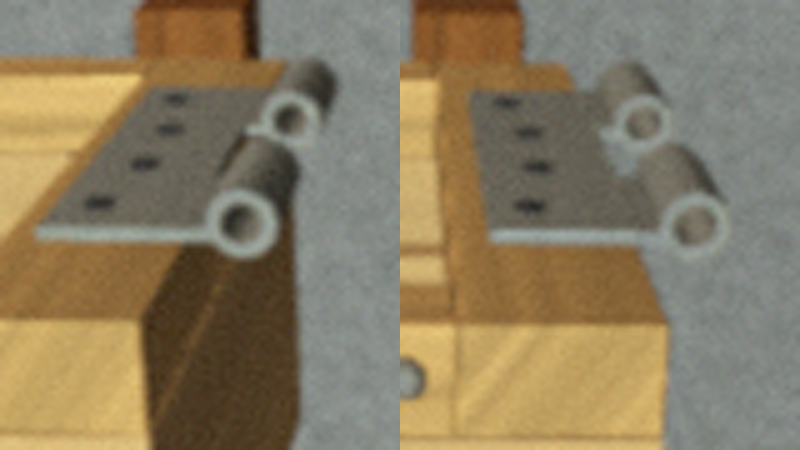

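Run:
```python
from h import *
for n,a,b in(('upper',(263.0,204.0),(379.6,203.2)),('lower',(272.8,183.2),(369.2,182.4)),('corner',(243.2,223.6),(374,223))):
    x,r=tri(('wA.png',*a),('wB.png',*b));print(n,x.round(4),np.round(r,4))
for f,u0,u1,v in(('wA.png',85,235,224),('wB.png',210,365,223)):
    g=cv2.GaussianBlur(cv2.cvtColor(cv2.imread('pics/'+f),cv2.COLOR_BGR2GRAY),(0,0),1).astype(float)
    d=np.diff(g,axis=0)[v-7:v+7];us=np.arange(u0,u1);vs=d[:,u0:u1].argmax(0)+v-6.5
    m=np.ones(len(us),bool)
    for _ in range(5):
        p=np.polyfit(us[m],vs[m],1);m=abs(np.polyval(p,us)-vs)<1.2
    P=[onz(f,u,np.polyval(p,u),.23) for u in(u0,u1)];dd=P[1]-P[0]
    print(f,p,m.sum(),'yaw',np.degrees(np.arctan2(dd[1],dd[0]))-90,P)
```

```text
upper [0.6665 0.1823 0.1853] [0.0001 0.0001]
lower [0.6659 0.1822 0.1087] [0.0002 0.0002]
corner [0.6739 0.1714 0.2265] [0. 0.]
wA.png [9.76844463e-03 2.21379564e+02] 143 yaw 11.756073376594614 [array([0.70262004, 0.02708763, 0.23      ]), array([0.67402945, 0.16446911, 0.23      ])]
wB.png [9.01943518e-03 2.20285509e+02] 151 yaw 11.570138344471474 [array([0.70407457, 0.01993858, 0.23      ]), array([0.67491423, 0.16237349, 0.23      ])]
```

```bash
python3 -m crank '[{"gripper":60,"travel":[42,-60,-1],"twist":[0,0,0]},{"gripper":60,"travel":[42,-60,-1],"twist":[0,0,0]},{"gripper":60,"travel":[42,-60,-1],"twist":[0,0,0]},{"gripper":60,"travel":[42,-58,0],"twist":[0,0,-0.012]},{"gripper":60,"travel":[0,0,0],"twist":[0,0,0]},{"gripper":60,"travel":[0,0,0],"twist":[0,0,0]}]'
python3 -c "
from h import *
snap('wrist','wC.png')"
python3 -m crank '[{"gripper":60,"travel":[0,-50,0],"twist":[0,0,0]},{"gripper":60,"travel":[0,-50,0],"twist":[0,0,0]},{"gripper":60,"travel":[0,0,0],"twist":[0,0,0]},{"gripper":60,"travel":[0,0,0],"twist":[0,0,0]}]'
python3 -c "
from h import *
snap('wrist','wD.png')
im=np.hstack([cv2.imread('pics/wC.png')[:,150:550],cv2.imread('pics/wD.png')[:,150:550]]);cv2.imwrite('pics/CD.png',im)
plan([0.544,-0.198,.37],193)"
```

```text
time: 3.75
ee_pos: [0.5513, -0.112, 0.37]
tcp_rot: [180.0, 0.0, -166.7]
wrist_force: [0.3, 0.3, -0.1]
opening: 0.0599
grasp_force: 0.0
time: 4.3
ee_pos: [0.5749, -0.2087, 0.3693]
tcp_rot: [180.0, -0.0, -166.6]
wrist_force: [-0.7, -0.2, -1.2]
opening: 0.0599
grasp_force: 0.0
t 4.35 pos [ 0.5747 -0.2085  0.3698] rot [ 179.98   -0.   -166.55] q [-19.9  21.6  46.2 114.6   0.  -33.4] F [0.1 0.4 0.6]
travel(tool,mm) [27.4 17.3 -0.2] twist [ 0.0004 -0.      0.0078]
```

View pics/CD.png

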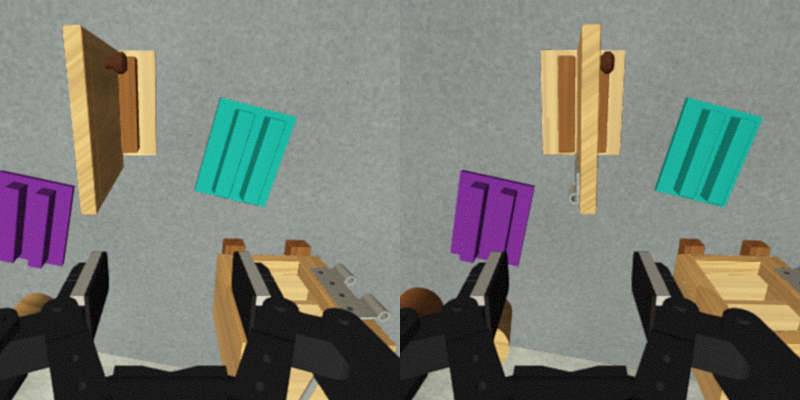

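The pair shows the door's top edge: in the left picture (wC) ends at (72,26) and (89,213), in the right (wD) at (589,24) and (588,213). Its knuckle is at (574,195), towards -y, and the knob at +y.

Run:
```python
from h import *
f,n=tri(('wC.png',222,26),('wD.png',339.5,24)),tri(('wC.png',238.5,213),('wD.png',338.5,213));print(f,n)
g=cv2.GaussianBlur(cv2.cvtColor(cv2.imread('pics/wD.png'),cv2.COLOR_BGR2GRAY),(0,0),.8).astype(float)
d=np.diff(g,axis=1);vs=np.arange(165,208)
for r in (vs,np.arange(28,45)):
  L=d[r,322:338].argmax(1)+322.5;R=d[r,339:356].argmin(1)+339.5
  print(r[0],np.median(L),np.median(R),np.polyfit(r,L,1),np.polyfit(r,R,1))
```

```text
(array([ 0.44012327, -0.22433667,  0.2052714 ]), [0.0003959473941677525, 0.00039594739416769236]) (array([ 0.60344597, -0.18364048,  0.21294627]), [0.00019544068543815113, 0.00019544068543783855])
165 329.5 345.5 [-3.82059801e-02  3.35327243e+02] [-2.11416490e-02  3.49409091e+02]
28 331.5 349.5 [3.34862362e-15 3.31500000e+02] [-1.96078431e-02  3.50147059e+02]
```

Run:
```python
from h import *
a=onz('wD.png',340.3,24,.212);b=onz('wD.png',337.6,190,.212);e=onz('wD.png',337.3,213.5,.212)
d=b-a;y=np.degrees(np.arctan2(d[1],d[0]));print(a,e,y,np.linalg.norm(e-a))
a2=onz('wC.png',222,26,.212);b2=onz('wC.png',238.5,213,.212);d2=b2-a2;print(a2,b2,np.degrees(np.arctan2(d2[1],d2[0])))
m=(a+e)/2;t=np.radians(y);g=m+.017*np.array([np.cos(t),np.sin(t),0]);print('grip',g)
plan([g[0],g[1],.27],y+180)
```

```text
[ 0.44074006 -0.2238984   0.212     ] [ 0.60479525 -0.18447163  0.212     ] 13.485596400054884 0.16872632975090973
[ 0.44112598 -0.22221131  0.212     ] [ 0.60366212 -0.18383206  0.212     ] 13.285758149504474
grip [ 0.53929894 -0.2002206   0.212     ]
t 4.35 pos [ 0.5747 -0.2085  0.3698] rot [ 179.98   -0.   -166.55] q [-19.9  21.6  46.2 114.6   0.  -33.4] F [0.1 0.4 0.6]
travel(tool,mm) [32.5 16.2 99.8] twist [ 0.0004 -0.     -0.0006]
```

```bash
python3 -m crank '[{"gripper":60,"travel":[16,8,20],"twist":[0,0,0]},{"gripper":60,"travel":[16.5,8,30],"twist":[0,0,0]},{"gripper":60,"travel":[0,0,40],"twist":[0,0,0]},{"gripper":60,"travel":[0,0,10],"twist":[0,0,0]},{"gripper":60,"travel":[0,0,0],"twist":[0,0,0]}]'
python3 -c "
from h import *
snap('wrist','wE.png');snap('scene','sE.png')
plan([0.5393,-0.2002,.177],193.4)"
```

```text
time: 4.97
ee_pos: [0.5389, -0.2011, 0.2706]
tcp_rot: [-180.0, 0.0, -166.6]
wrist_force: [-0.5, 0.3, 0.4]
opening: 0.0599
grasp_force: 0.0
t 5.08 pos [ 0.5395 -0.2018  0.2716] rot [-1.7993e+02  1.0000e-01 -1.6661e+02] q [-20.5   9.7  19.8 100.    0.  -33.9] F [-0.1 -1.2  0.2]
travel(tool,mm) [-0.   1.7 94.6] twist [-0.0012  0.0018 -0.0001]
```

View pics/wE.png

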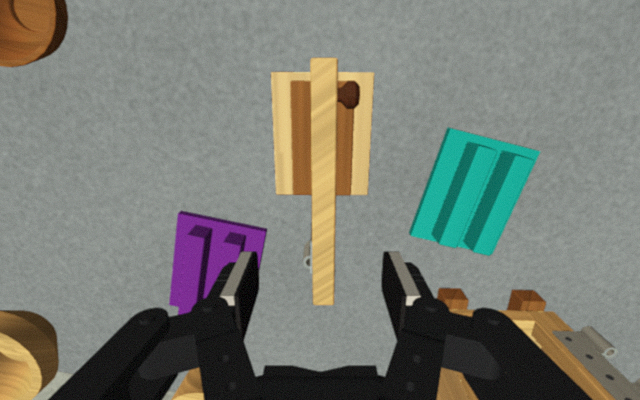

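The open fingers straddle the door's top edge at columns 311-336, centred within about 2 mm. I go down and close.

```bash
python3 -m crank '[{"gripper":60,"travel":[0,1.5,35],"twist":[0,0,0]},{"gripper":60,"travel":[0,0,35],"twist":[0,0,0]},{"gripper":60,"travel":[0,0,18],"twist":[0,0,0]},{"gripper":60,"travel":[0,0,6],"twist":[0,0,0]},{"gripper":40,"travel":[0,0,0],"twist":[0,0,0]},{"gripper":24,"travel":[0,0,0],"twist":[0,0,0]},{"gripper":10,"travel":[0,0,0],"twist":[0,0,0]},{"gripper":5,"travel":[0,0,0],"twist":[0,0,0]},{"gripper":5,"travel":[0,0,0],"twist":[0,0,0]},{"gripper":5,"travel":[0,0,0],"twist":[0,0,0]}]' 80
python3 -c "
from h import *
plan([0.5393,-0.2002,.177],193.4)"
```

```text
time: 6.32
ee_pos: [0.5392, -0.2007, 0.1772]
tcp_rot: [-179.9, 0.1, -166.6]
wrist_force: [1.1, 0.4, 5.3]
opening: 0.0151
grasp_force: 79.4
t 6.33 pos [ 0.5392 -0.2007  0.1772] rot [-1.7993e+02  1.2000e-01 -1.6663e+02] q [-20.4   7.5   6.9  89.2   0.  -33.8] F [1.1 0.4 5.3]
travel(tool,mm) [-0.2  0.5  0.2] twist [-0.0012  0.0021 -0.0005]
```

```bash
python3 -m crank '[{"gripper":5,"travel":[0,0,-4],"twist":[0,0,0]},{"gripper":5,"travel":[0,0,-8],"twist":[0,0,0]},{"gripper":5,"travel":[0,0,-12],"twist":[0,0,0]},{"gripper":5,"travel":[0,0,-16],"twist":[0,0,0]},{"gripper":5,"travel":[0,0,-20],"twist":[0,0,0]},{"gripper":5,"travel":[0,0,-20],"twist":[0,0,0]},{"gripper":5,"travel":[0,0,-15],"twist":[0,0,0]},{"gripper":5,"travel":[0,0,-8],"twist":[0,0,0]},{"gripper":5,"travel":[0,0,0],"twist":[0,0,0]}]'
python3 - <<'E'
from h import *
for p in((346,95),(393,73),(412,93),(348,122)):print(onz('scene0.png',*p,.23).round(3))
c,s=np.cos(np.radians(11.7)),np.sin(np.radians(11.7))
S=np.array([.6667-80*c/1000-.012*s,.1823-.08*s+.012*c]);st=S-.06*np.array([c,s]);print(S,st)
plan([*st,.28],191.7)
E
```

```text
time: 7.45
ee_pos: [0.5388, -0.2007, 0.2796]
tcp_rot: [-180.0, 0.1, -166.6]
wrist_force: [1.2, -0.5, -4.7]
opening: 0.0148
grasp_force: 78.2
[0.22  0.167 0.23 ]
[0.187 0.337 0.23 ]
[0.283 0.359 0.23 ]
[0.32  0.135 0.23 ]
[0.58592873 0.17782769] [0.52717536 0.16566045]
t 7.45 pos [ 0.5388 -0.2007  0.2796] rot [-1.7996e+02  5.0000e-02 -1.6664e+02] q [-20.4   9.9  21.  101.   -0.  -33.8] F [ 1.2 -0.5 -4.7]
travel(tool,mm) [-73.4 359.1  -0.6] twist [-0.0006  0.0009  0.029 ]
```

```bash
python3 -m crank '[{"gripper":5,"travel":[-3,15,0],"twist":[0,0,0]},{"gripper":5,"travel":[-6,30,0],"twist":[0,0,0]},{"gripper":5,"travel":[-9,45,0],"twist":[0,0,0.005]},{"gripper":5,"travel":[-9,45,0],"twist":[0,0,0.005]},{"gripper":5,"travel":[-9,45,0],"twist":[0,0,0.005]},{"gripper":5,"travel":[-9,45,0],"twist":[0,0,0.005]},{"gripper":5,"travel":[-9,45,0],"twist":[0,0,0.005]},{"gripper":5,"travel":[-9,44,0],"twist":[0,0,0.004]},{"gripper":5,"travel":[-6,30,0],"twist":[0,0,0]},{"gripper":5,"travel":[-4,15,0],"twist":[0,0,0]},{"gripper":5,"travel":[0,0,0],"twist":[0,0,0]},{"gripper":5,"travel":[0,0,0],"twist":[0,0,0]}]'
python3 - <<'E'
from h import *
snap('wrist','wF.png');snap('side','dF.png');snap('scene','sF.png')
plan([.5272,.1657,.28],191.7)
a=cv2.imread('pics/wF.png')
b=cv2.resize(cv2.imread('pics/dF.png')[120:290,190:390],None,fx=2,fy=2,interpolation=cv2.INTER_CUBIC)
cv2.imwrite('pics/F.png',np.hstack([cv2.resize(a[:, 120:520],(400,400)),np.vstack([b,np.zeros((60,400,3),np.uint8)])]))
E
```

```text
time: 8.95
ee_pos: [0.5312, 0.165, 0.2787]
tcp_rot: [-180.0, -0.0, -168.3]
wrist_force: [0.8, -0.8, -4.0]
opening: 0.0149
grasp_force: 78.7
t 9.1 pos [0.5314 0.1648 0.279 ] rot [-1.7999e+02  1.0000e-02 -1.6837e+02] q [ 17.2   7.3  17.9 100.7  -0.    5.6] F [ 0.2  0.1 -4.6]
travel(tool,mm) [ 4.   1.7 -1. ] twist [-0.0001  0.0001 -0.0012]
```

View pics/F.png

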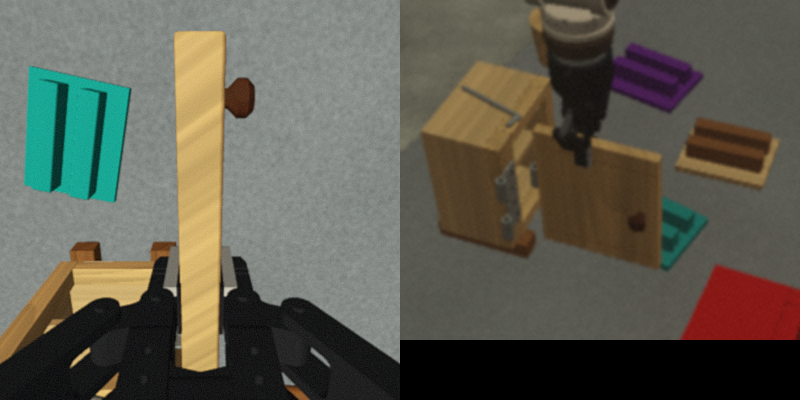

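The wrist view shows the door's top edge held straight between the pads (columns 175-226 far, 180-219 near), knob to +y. In the side view the door hangs upright in front of the jamb. I measure its pose in the grip, with the same camera as the hinge.

Run:
```python
from h import *
im=cv2.imread('pics/wF.png');g=cv2.GaussianBlur(cv2.cvtColor(im,cv2.COLOR_BGR2GRAY),(0,0),.8).astype(float)
hsv=cv2.cvtColor(im,cv2.COLOR_BGR2HSV)
def sub(a,i):
    return i+.5+ (0.5*(a[i-1]-a[i+1])/(a[i-1]-2*a[i]+a[i+1]) if 0<i<len(a)-1 else 0)
rows=np.r_[36:80,125:240];L=[];R=[]
for r in rows:
    d=np.abs(np.diff(g[r]));l=d[285:305].argmax()+285;q=d[332:352].argmax()+332;L.append(sub(d,l));R.append(sub(d,q))
def rob(x,y):
    m=np.ones(len(x),bool)
    for _ in range(8):p=np.polyfit(x[m],y[m],1);m=abs(np.polyval(p,x)-y)<.8
    return p,m.sum()
pl,nl=rob(rows,np.array(L));pr,nr=rob(rows,np.array(R));print(nl,nr,pl,pr)
T=[]
for c in range(300,340,4):
    d=np.abs(np.diff(g[:,c]))[15:50];T.append(sub(d,d.argmax())+15)
T=np.median(T);print('end row',T)
tcp=np.array([.5314,.1648,.279]);Rt=Ro.from_euler('xyz',[180,0,-168.37],degrees=True)
for zt in(.314,.312):
    q=[onz('wF.png',np.polyval(p,r),r,zt) for p in(pl,pr) for r in(T,235)]
    q=[1000*Rt.inv().apply(x-tcp) for x in q]
    print(zt,np.round(q,1).tolist());m0=(q[0]+q[2])/2;m1=(q[1]+q[3])/2;d=m0-m1;print('angle in tool',np.degrees(np.arctan2(d[1],d[0])),'far end tool',m0,'at tool x=0 y',m0[1]-d[1]/d[0]*m0[0])
# knuckle from A,B in tool terms
x,_=tri(('wA.png',263.0,204.0),('wB.png',379.6,203.2));y,_=tri(('wA.png',272.8,183.2),('wB.png',369.2,182.4));print(x,y)
c=bot.calibration('wrist');Tc=np.array(c['camera_from_world']);print('cam in tool',1000*Rt.inv().apply(-Tc[:3,:3].T@Tc[:3,3]-tcp))
```

```text
159 159 [2.49046402e-02 2.92916733e+02] [-2.17240108e-02  3.44065624e+02]
end row 30.799107142857142
0.314 [[100.8, -8.5, -35.0], [33.9, -8.4, -35.0], [100.8, 6.3, -35.0], [33.9, 6.2, -35.0]]
angle in tool -0.009801854021423903 far end tool [100.77450819  -1.10690248 -35.        ] at tool x=0 y -1.0896625160823632
0.312 [[101.1, -8.7, -33.0], [32.9, -8.6, -33.0], [101.1, 6.4, -33.0], [32.9, 6.4, -33.0]]
angle in tool -0.009801854021444862 far end tool [101.068013    -1.11338258 -33.        ] at tool x=0 y -1.0960924031011423
[0.66654208 0.18234371 0.18533993] [0.66594832 0.18217495 0.10867972]
cam in tool [  84.98773432   -0.99181918 -142.29123246]
```

Run:
```python
from h import *
tcp=np.array([.5314,.1648,.279]);Rt=Ro.from_euler('xyz',[180,0,-168.37],degrees=True)
W=lambda x,y,h:tcp+Rt.apply(np.array([x,y,0])/1000)+[0,0,h]   # tool x,y mm ; h above tcp
for h in(.035,.026):
    # knob-side(+y local = tool -y... ) both faces
    for x in(102,-68):
        print(h,x,[tuple(np.round(proj('dF.png',W(x,y,h)),1)) for y in(-8,8)],'bottom',[tuple(np.round(proj('dF.png',W(x,y,h-.2)),1)) for y in(-8,8)])
b=cv2.resize(cv2.imread('pics/dF.png')[170:270,250:330],None,fx=5,fy=5,interpolation=cv2.INTER_CUBIC)
im=cv2.imread('pics/wE.png');g=cv2.GaussianBlur(cv2.cvtColor(im,cv2.COLOR_BGR2GRAY),(0,0),.8).astype(float)
for r in(62,66,140,160,220,230,270,290):
    d=np.abs(np.diff(g[r]));l=d[302:318].argmax()+302.5;q=d[328:346].argmax()+328.5
    for z in(.212,.205):
        w=np.linalg.norm(onz('wE.png',q,r,z)-onz('wE.png',l,r,z));print(r,l,q,z,round(w*1000,2),end=' | ')
    print()
ea=onz('wE.png',324,58,.212);eb=onz('wE.png',323,304,.212);print('len',np.linalg.norm(ea-eb))
cv2.imwrite('pics/dFc.png',b)
# side-image door mask: wood colour corners
im=cv2.imread('pics/dF.png');print([im[v,u].tolist() for u,v in((290,215),(315,210),(325,200))])
```

```text
0.035 102 [(np.float64(321.7), np.float64(196.1)), (np.float64(319.5), np.float64(200.3))] bottom [(np.float64(321.3), np.float64(249.8)), (np.float64(319.2), np.float64(254.0))]
0.035 -68 [(np.float64(258.9), np.float64(180.3)), (np.float64(256.2), np.float64(184.2))] bottom [(np.float64(264.6), np.float64(234.0)), (np.float64(262.2), np.float64(237.9))]
0.026 102 [(np.float64(321.7), np.float64(198.8)), (np.float64(319.5), np.float64(203.0))] bottom [(np.float64(321.2), np.float64(252.0)), (np.float64(319.2), np.float64(256.2))]
0.026 -68 [(np.float64(259.2), np.float64(183.0)), (np.float64(256.5), np.float64(186.9))] bottom [(np.float64(264.9), np.float64(236.1)), (np.float64(262.5), np.float64(240.1))]
62 309.5 335.5 0.212 14.94 | 62 309.5 335.5 0.205 15.46 | 
66 309.5 335.5 0.212 14.99 | 66 309.5 335.5 0.205 15.51 | 
140 310.5 335.5 0.212 15.48 | 140 310.5 335.5 0.205 16.02 | 
160 310.5 334.5 0.212 15.16 | 160 310.5 334.5 0.205 15.69 | 
220 311.5 333.5 0.212 14.8 | 220 311.5 333.5 0.205 15.31 | 
230 311.5 333.5 0.212 14.96 | 230 311.5 333.5 0.205 15.48 | 
270 309.5 333.5 0.212 17.06 | 270 309.5 333.5 0.205 17.66 | 
290 312.5 332.5 0.212 14.55 | 290 312.5 332.5 0.205 15.06 | 
len 0.16773709023933162
[[35, 59, 80], [35, 59, 80], [77, 84, 86]]
```

```bash
python3 -m crank '[{"gripper":5,"travel":[4,2,10],"twist":[0,0,0]},{"gripper":5,"travel":[1,1,20],"twist":[0,0,0]},{"gripper":5,"travel":[0,0,24],"twist":[0,0,0]},{"gripper":5,"travel":[0,0,18],"twist":[0,0,0]},{"gripper":5,"travel":[0,0,9],"twist":[0,0,0]},{"gripper":5,"travel":[0,0,3],"twist":[0,0,0]},{"gripper":5,"travel":[0,0,0],"twist":[0,0,0]},{"gripper":5,"travel":[0,0,0],"twist":[0,0,0]}]'
python3 -c "
from h import *
plan([.5852,.1790,.195],191.65)"
```

```text
time: 10.1
ee_pos: [0.5261, 0.1677, 0.1956]
tcp_rot: [180.0, 0.1, -168.3]
wrist_force: [0.2, 0.3, -4.8]
opening: 0.0151
grasp_force: 78.7
t 10.1 pos [0.5261 0.1677 0.1956] rot [ 1.7999e+02  6.0000e-02 -1.6830e+02] q [17.7  4.6  5.7 91.   0.   6. ] F [ 0.2  0.3 -4.8]
travel(tool,mm) [-60.1  -0.9   0.6] twist [0.0001 0.0011 0.0008]
```

```bash
python3 -m crank '[{"gripper":5,"travel":[-5,-0.5,0.5],"twist":[0,0,0]},{"gripper":5,"travel":[-10,-0.5,0],"twist":[0,0,0]},{"gripper":5,"travel":[-10,0,0],"twist":[0,0,0]},{"gripper":5,"travel":[-7,0,0],"twist":[0,0,0]},{"gripper":5,"travel":[-3,0,0],"twist":[0,0,0]},{"gripper":5,"travel":[0,0,0],"twist":[0,0,0]},{"gripper":5,"travel":[0,0,0],"twist":[0,0,0]}]'
python3 - <<'E'
from h import *
# average frames to cut noise
snap('side','dG.png');a=np.mean([bot.camera('side').astype(float) for _ in range(4)],0)[:,:,::-1].astype(np.uint8);cv2.imwrite('pics/dG.png',a)
snap('scene','sG.png')
tcp=bot.get_obs()['ee_pos'];plan([.5852,.1790,.195],191.65)
c,s=np.cos(np.radians(11.65)),np.sin(np.radians(11.65))
for n,p in(('jU top',(.6660,.1834,.187)),('jU bot',(.666,.1834,.15)),('jL top',(.666,.1834,.11)),('jL bot',(.666,.1834,.073))):print(n,np.round(proj('dG.png',p),1))
k=tcp[:2]+[.08*c+.012*s,.08*s-.012*c];kz=tcp[2]-.065
print('dk',k,[np.round(proj('dG.png',(*k,kz+h)),1) for h in(.017,-.017)])
cr=cv2.resize(cv2.convertScaleAbs(a[175:250,210:310],alpha=1.5),None,fx=8,fy=8,interpolation=cv2.INTER_CUBIC);cv2.imwrite('pics/Gc.png',cr)
E
```

```text
time: 10.98
ee_pos: [0.5602, 0.1737, 0.1944]
tcp_rot: [180.0, -0.0, -168.3]
wrist_force: [0.9, 0.7, -5.2]
opening: 0.0148
grasp_force: 78.7
t 11.28 pos [0.5602 0.1737 0.1945] rot [ 1.800e+02  1.000e-02 -1.683e+02] q [17.2  9.4 10.9 91.5  0.   5.5] F [ 0.4 -0.9 -4.9]
travel(tool,mm) [-25.5   0.1  -0.5] twist [0.     0.0001 0.0009]
jU top [240.5 209.4]
jU bot [241.9 218.9]
jL top [243.3 228.7]
jL bot [244.6 237.4]
dk [0.64100393 0.17812174] [array([250.2, 222. ]), array([251.4, 230.3])]
```

View pics/Gc.png

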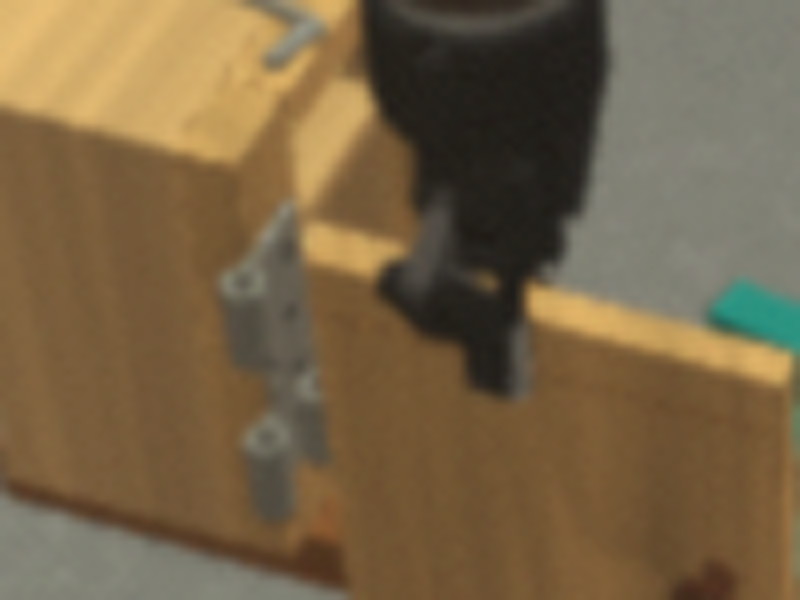

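The last crop shows the upper jamb knuckle's ring at (243,283), the lower at (268,436), and the door knuckle's top at about (316,383), level with the gap and half hidden by the door. It agrees with my prediction to about half a pixel, so I ease it in.

```bash
python3 -m crank '[{"gripper":5,"travel":[-2,0,-0.5],"twist":[0,0,0]},{"gripper":5,"travel":[-3,0,0],"twist":[0,0,0]},{"gripper":5,"travel":[-4,0,0],"twist":[0,0,0]},{"gripper":5,"travel":[-4,0,0],"twist":[0,0,0]},{"gripper":5,"travel":[-4,0,0],"twist":[0,0,0]},{"gripper":5,"travel":[-3,0,0],"twist":[0,0,0]},{"gripper":5,"travel":[-3,0,0],"twist":[0,0,0]},{"gripper":5,"travel":[-2,0,0],"twist":[0,0,0]},{"gripper":5,"travel":[0,0,0],"twist":[0,0,0]},{"gripper":5,"travel":[0,0,0],"twist":[0,0,0]}]'
python3 - <<'E'
from h import *
snap('side','dH.png');a=np.mean([bot.camera('side').astype(float) for _ in range(8)],0)[:,:,::-1];cv2.imwrite('pics/dH.png',a.astype(np.uint8));np.save('pics/dH.npy',a)
plan([.5852,.1790,.195],191.65);o=bot.get_obs();print(o['torque'],o['grasp_force'])
H=cv2.cvtColor(a.astype(np.uint8),cv2.COLOR_BGR2HSV)
print('saturation, rows 206-246, cols 230-256')
for r in range(206,247):print(r,' '.join('%3d'%x for x in H[r,230:257,1]))
E
```

```text
time: 12.52
ee_pos: [0.5848, 0.1788, 0.1949]
tcp_rot: [-180.0, -0.0, -168.3]
wrist_force: [0.3, 0.5, -3.7]
opening: 0.0154
grasp_force: 78.7
t 12.97 pos [0.5848 0.1788 0.1949] rot [-180.     0.  -168.3] q [17.  13.  15.  92.1 -0.   5.3] F [-1.2 -1.  -5.4]
travel(tool,mm) [-0.4  0.2 -0.1] twist [-0.      0.      0.0008]
[-0.01332128  0.01211272  0.02388982] 78.66901874542236
saturation, rows 206-246, cols 230-256
206 132 132 139 137 141 142 141 141 141 139 143 144 140 140 143 142 139 139 120  83  50  44  42  38  43  39  47
207 132 132 135 137 139 141 143 143 138 132 139 142 142 142 142 142 142 138 106  60  53  44  39  35  37  40  41
208 134 132 134 135 141 141 139 126 103 103 134 140 141 146 142 142 138 134 118  66  48  45  47  42  51  55  46
209 129 132 135 135 137 139 132  98  59  68 114 139 142 142 142 141 139 137 130 100  60  54  50  50  53  57  49
210 132 129 134 137 137 139 126  84  44  57 107 139 143 144 144 141 141 143 139 128  98  76  60  60  66  67  64
211 131 132 132 135 138 143 132  86  47  53  99 136 147 144 144 143 141 141 141 135 125 105  76  66  71  67  74
212 134 132 
[... 3207 characters left out ...]
 138 139 141 139 138 139 140
241 136 145 143 145 142 133 133 131 136 137 139 141 139 138 134 137 141 139 143 139 141 139 138 141 141 139 138
242  89  99 115 136 147 145 145 141 140 142 143 142 141 143 139 139 141 139 139 141 138 141 139 141 141 139 138
243  35  40  56  81 104 115 130 145 145 147 146 144 145 138 144 141 139 141 138 138 141 139 138 138 139 139 140
244  24  25  31  32  40  48  71  92 103 119 136 151 152 149 148 144 141 138 138 139 141 141 139 141 138 139 140
245  24  27  27  24  25  26  29  36  40  59  89 107 117 132 138 143 139 139 139 139 141 136 139 139 136 139 142
246  24  24  24  24  27  24  24  28  28  31  35  45  56  75  93 115 132 141 141 138 138 139 139 139 141 138 140
```

Run:
```python
from h import *
a=np.load('pics/dH.npy');g=a.mean(2).astype(np.float32)
P=np.array(proj('dH.png',(.666,.1834,.187)));Q=np.array(proj('dH.png',(.666,.1834,.073)));s=(Q-P)/(Q[1]-P[1])
vs=np.arange(206,243,.5)
pr=[]
for o in(-1.2,-.4,.4,1.0):
    us=P[0]+(vs-P[1])*s[0]+o
    pr.append(cv2.remap(g,us.astype(np.float32)[None],vs.astype(np.float32)[None],cv2.INTER_CUBIC)[0])
pr=np.array(pr)
for i,v in enumerate(vs):print(v,np.round(pr[:,i]).astype(int).tolist())
for z in(.187,.15,.147,.113,.11,.073):print(z,np.round(proj('dH.png',(.666,.1834,z)),2))
```

```text
206.0 [54, 58, 62, 64]
206.5 [55, 57, 59, 60]
207.0 [57, 59, 60, 59]
207.5 [61, 60, 60, 59]
208.0 [64, 61, 60, 59]
208.5 [67, 61, 59, 59]
209.0 [67, 60, 59, 59]
209.5 [66, 59, 59, 59]
210.0 [64, 58, 58, 59]
210.5 [65, 58, 58, 58]
211.0 [65, 57, 57, 58]
211.5 [62, 57, 57, 58]
212.0 [58, 56, 57, 57]
212.5 [55, 56, 58, 57]
213.0 [53, 56, 58, 58]
213.5 [52, 57, 59, 59]
214.0 [53, 58, 60, 59]
214.5 [54, 59, 60, 59]
215.0 [54, 59, 59, 58]
215.5 [54, 58, 59, 59]
216.0 [54, 58, 59, 59]
216.5 [53, 57, 59, 59]
217.0 [53, 56, 59, 59]
217.5 [53, 56, 59, 59]
218.0 [52, 55, 59, 59]
218.5 [51, 55, 59, 58]
219.0 [51, 55, 59, 58]
219.5 [51, 56, 59, 58]
220.0 [54, 58, 59, 58]
220.5 [57, 59, 59, 58]
221.0 [62, 61, 60, 59]
221.5 [68, 64, 61, 59]
222.0 [71, 64, 61, 59]
222.5 [67, 62, 60, 59]
223.0 [60, 59, 59, 58]
223.5 [56, 58, 59, 58]
224.0 [54, 57, 59, 58]
224.5 [53, 56, 58, 58]
225.0 [53, 56, 58, 59]
225.5 [52, 55, 58, 59]
226.0 [52, 55, 59, 59]
226.5 [52, 56, 59, 59]
227.0 [52, 56, 59, 59]
227.5 [53, 57, 59, 59]
228.0 [53, 57, 59, 59]
228.5 [54, 57, 59, 58]
229.0 [55, 58, 58, 58]
229.5 [56, 58, 59, 58]
230.0 [58, 59, 59, 58]
230.5 [61, 60, 59, 57]
231.0 [62, 60, 58, 58]
231.5 [59, 58, 58, 58]
232.0 [55, 57, 58, 58]
232.5 [53, 56, 58, 58]
233.0 [51, 56, 59, 58]
233.5 [52, 56, 59, 58]
234.0 [52, 57, 59, 58]
234.5 [53, 57, 59, 58]
235.0 [54, 57, 59, 58]
235.5 [53, 57, 58, 58]
236.0 [53, 57, 58, 58]
236.5 [53, 56, 57, 58]
237.0 [53, 56, 57, 58]
237.5 [52, 55, 58, 58]
238.0 [52, 55, 58, 58]
238.5 [51, 54, 57, 57]
239.0 [51, 54, 57, 57]
239.5 [51, 54, 58, 57]
240.0 [51, 56, 58, 57]
240.5 [53, 57, 59, 57]
241.0 [55, 59, 59, 57]
241.5 [56, 59, 59, 58]
242.0 [56, 58, 58, 58]
242.5 [55, 58, 58, 57]
0.187 [240.47 209.4 ]
0.15 [241.88 218.85]
0.147 [241.99 219.6 ]
0.113 [243.23 227.96]
0.11 [243.34 228.68]
0.073 [244.64 237.44]
```

Run:
```python
from h import *
snap('scene','sH.png');a=np.mean([bot.camera('scene').astype(float) for _ in range(10)],0);g=a.mean(2).astype(np.float32)
cv2.imwrite('pics/sH.png',a[:,:,::-1].astype(np.uint8))
t=np.radians(11.65);X=np.array([np.cos(t),np.sin(t)]);Y=np.array([-X[1],X[0]]);O=np.array([.666,.1834])
W=lambda x,y,z=.23:np.r_[O+(x*X+y*Y)/1000,z]
# profiles across local y at fixed local x on plane z=.23
def prof(xs,ys):
    M=np.array([[proj('sH.png',W(x,y)) for y in ys] for x in xs]).astype(np.float32)
    return np.median(cv2.remap(g,M[...,0],M[...,1],cv2.INTER_LINEAR),axis=0)
ys=np.arange(-24,36,1.)
print('y   carcass(20..110)  door(-18..-45) door(-130..-170)')
A=prof(np.arange(20,110,3),ys);B=prof(np.arange(-45,-18,2),ys);C=prof(np.arange(-172,-125,3),ys)
for i,y in enumerate(ys):print(int(y),round(float(A[i])),round(float(B[i])),round(float(C[i])))
```

```text
y   carcass(20..110)  door(-18..-45) door(-130..-170)
-24 136 99 116
-23 136 99 113
-22 136 99 110
-21 136 99 107
-20 137 100 106
-19 137 100 105
-18 137 100 105
-17 137 100 105
-16 138 100 105
-15 137 99 105
-14 135 100 105
-13 131 99 105
-12 126 99 104
-11 122 99 104
-10 119 99 104
-9 118 99 104
-8 119 99 104
-7 119 100 103
-6 120 100 102
-5 120 100 102
-4 119 100 101
-3 119 99 101
-2 118 99 99
-1 118 98 99
0 118 99 99
1 118 102 104
2 118 109 112
3 118 117 123
4 118 125 130
5 118 130 133
6 118 133 134
7 119 132 133
8 119 131 133
9 119 131 132
10 118 130 132
11 118 130 132
12 118 130 132
13 118 130 132
14 118 131 131
15 118 132 132
16 118 132 131
17 118 129 128
18 118 125 122
19 118 121 113
20 118 119 111
21 119 119 111
22 119 120 112
23 119 120 96
24 119 120 80
25 119 120 54
26 119 120 42
27 119 120 28
28 119 120 28
29 119 121 28
30 119 121 28
31 119 120 27
32 118 120 27
33 118 120 26
34 118 119 26
35 118 119 26
```

Run:
```python
from h import *
g=cv2.imread('pics/sH.png').astype(np.float32).mean(2)
t=np.radians(11.65);X=np.array([np.cos(t),np.sin(t)]);Y=np.array([-X[1],X[0]]);O=np.array([.666,.1834])
W=lambda x,y,z=.23:np.r_[O+(x*X+y*Y)/1000,z]
def prof(xs,ys):
    M=np.array([[proj('sH.png',W(x,y)) for x in xs] for y in ys]).astype(np.float32)
    return np.median(cv2.remap(g,M[...,0],M[...,1],cv2.INTER_LINEAR),axis=0).round().astype(int)
for n,x0,x1,ys in(('front',-6,14,np.arange(-160,-25,5)),('back',114,136,np.arange(-160,-25,5)),('door hinge end',-24,2,np.arange(6,15,1)),('door far end',-192,-170,np.arange(6,15,1))):
    xs=np.arange(x0,x1);print(n,[(int(x),int(v)) for x,v in zip(xs,prof(xs,ys))])
```

```text
front [(-6, 118), (-5, 117), (-4, 117), (-3, 117), (-2, 118), (-1, 118), (0, 118), (1, 117), (2, 117), (3, 116), (4, 118), (5, 121), (6, 126), (7, 130), (8, 133), (9, 134), (10, 132), (11, 132), (12, 131), (13, 130)]
back [(114, 141), (115, 141), (116, 140), (117, 140), (118, 140), (119, 141), (120, 141), (121, 142), (122, 143), (123, 142), (124, 135), (125, 122), (126, 107), (127, 99), (128, 105), (129, 120), (130, 135), (131, 142), (132, 146), (133, 146), (134, 144), (135, 143)]
door hinge end [(-24, 129), (-23, 128), (-22, 128), (-21, 128), (-20, 128), (-19, 129), (-18, 130), (-17, 131), (-16, 133), (-15, 135), (-14, 135), (-13, 131), (-12, 122), (-11, 107), (-10, 89), (-9, 77), (-8, 74), (-7, 75), (-6, 81), (-5, 89), (-4, 98), (-3, 107), (-2, 117), (-1, 120), (0, 121), (1, 123)]
door far end [(-192, 122), (-191, 120), (-190, 119), (-189, 117), (-188, 116), (-187, 117), (-186, 117), (-185, 117), (-184, 117), (-183, 119), (-182, 122), (-181, 125), (-180, 129), (-179, 133), (-178, 136), (-177, 137), (-176, 137), (-175, 137), (-174, 137), (-173, 138), (-172, 138), (-171, 139)]
```

The side view puts the three knuckle edges in one line to about 0.1 px. The scene view suggests the door is about 0.6 mm too far to -y and 1 mm low, so I trim that.

```bash
python3 -m crank '[{"gripper":5,"travel":[0,0.3,-0.5],"twist":[0,0,0]},{"gripper":5,"travel":[0,0.3,-0.5],"twist":[0,0,0]},{"gripper":5,"travel":[0,0,0],"twist":[0,0,0]},{"gripper":5,"travel":[0,0,0],"twist":[0,0,0]},{"gripper":5,"travel":[0,0,0],"twist":[0,0,0]},{"gripper":5,"travel":[0,0,0],"twist":[0,0,0]}]'
python3 - <<'E'
from h import *
snap('side','dI.png');a=np.mean([bot.camera('side').astype(float) for _ in range(8)],0)[:,:,::-1]
plan([.5851,.1796,.196],191.65);o=bot.get_obs();print(o['torque'],o['grasp_force'])
S=cv2.cvtColor(a.astype(np.float32)/255,cv2.COLOR_BGR2HSV)[...,1]*255
def edge(r):
    c=np.argmax(S[r,232:250]<100)+232;return c-1+(S[r,c-1]-100)/(S[r,c-1]-S[r,c])
rj=[213,214,215,216,217,218,234,235,236,237];rd=[224,225,226,227,228]
p=np.polyfit(rj,[edge(r) for r in rj],1);print(p,np.round([edge(r)-np.polyval(p,r) for r in rd],2))
g=a.mean(2).astype(np.float32)
for v0,v1 in((207,214),(219,225),(229,234)):
    v=np.arange(v0,v1,.25);u=np.polyval(p,v)+2.2;q=cv2.remap(g,u.astype(np.float32)[None],v.astype(np.float32)[None],cv2.INTER_CUBIC)[0]
    i=q.argmax();h=(q[i]+q[-1])/2;j=i+np.argmax(q[i:]<h);print('rim',v[i],v[j],q.max(),q[-1])
E
```

```text
time: 14.28
ee_pos: [0.5847, 0.1794, 0.1958]
tcp_rot: [180.0, -0.0, -168.3]
wrist_force: [-0.2, -0.3, -4.9]
opening: 0.0152
grasp_force: 78.7
t 14.72 pos [0.5847 0.1794 0.1958] rot [-180.     0.  -168.3] q [17.1 13.  15.2 92.2 -0.   5.4] F [-0.6  0.9 -5.8]
travel(tool,mm) [-0.4  0.2 -0.2] twist [-0.      0.      0.0009]
[-0.01573789  0.01698926 -0.00325485] 78.6688220500946
[1.51735052e-01 2.05061286e+02] [-0.02 -0.05 -0.03 -0.07 -0.09]
rim 209.0 212.0 71.567505 52.12999
rim 222.0 223.0 69.25098 53.897274
rim 231.0 232.0 63.558235 51.409504
```

```bash
python3 -c "
from workcell import bot
print(bot.job_done())"
```

```text
the job is handed in; nothing more can be done
None
```

I handed the job in at about 15 s of the 54 s, with the gripper still holding the door upright in the hinge gap. The three knuckle edges line up to about 0.1 px in the side view, and the wrist force is the door's weight only. Across the thickness and in height I could only check to about 1 mm, against a 3 mm gap above and below.

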